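# Set a raw bowl and its third prop on a kiln shelf

## Task

Set this kiln shelf for firing: first gently slide the raw clay bowl along the shelf, never lifting or tipping it, until it sits centred midway between the two standing kiln props. Then take the loose tall prop from the table (the same height as the two standing ones, not the short one) and set it down gently, upright, on the shelf to the left of the bowl as seen from the robot, level with the middle of the pair so that the three props make a symmetrical triangle, with a finger's width (about 25 mm) between it and the bowl's rim. Leave the two standing props and everything else where they are.

Things in the scene. Friction and masses are not known exactly. Their poses are not given: they have to be found in the camera images.
- shelf: Kiln shelf: fixed flat grey-beige ceramic slab, 310 mm along its x, 360 mm along its y, 15 mm thick, lying on the table. Origin at the centre of its underside; z up, y roughly to the robot's left, turned by up to 20 degrees.
- mid (a point): Point on the shelf's top face exactly midway between the axes of the two standing props, 30 mm along +y from the shelf's centre. Axes as the shelf's: x runs from the near prop to the far prop, +y is the side where the third prop goes (robot's left).
- bowl: Raw terracotta-red open bowl, round, 136 mm across at the rim (the widest part), 108 mm across the foot, 48 mm high, wall 7 mm, 0.4 kg. Stands on the shelf, to the right of the two props. Origin at the centre of its underside, z up.
- near_prop: Standing kiln prop nearer the robot: loose upright cream cylinder 46 mm in diameter, 70 mm high, with a dark dot on top. Stands on the shelf 115 mm along -x from point mid. Origin at the centre of its underside.
- far_prop: Standing kiln prop farther from the robot: the same, 115 mm along +x from point mid. Origin at the centre of its underside.
- third_prop: Loose tall kiln prop: upright cream cylinder 46 mm in diameter, 70 mm high, 0.2 kg, like the two standing ones. Starts standing on the table left or right of the shelf. Origin at the centre of its underside, z up.
- short_prop: Short kiln prop, not wanted: the same cream cylinder, 46 mm in diameter but only 35 mm high, on the table on the other side of the shelf. Origin at the centre of its underside.
- cup: Small clay cup, 50 mm across, 50 mm high, standing on the far left corner of the shelf. Origin at the centre of its underside.
- jar: White jar with blue cap, 80 mm across, 100 mm high, on the table at the back left. Origin at the centre of its underside.
- mug: Blue mug, 84 mm across, 90 mm high, on the table at the back right. Origin at the centre of its underside.
- brush: Brush lying on the table at the front right. Origin at its middle.
- rib: Flat wooden potter's rib, 60 x 120 x 10 mm, on the table at the front left. Origin at the centre of its underside.
Not all that is in view belongs to the job. Leave any purple or yellow look-alike of the third_prop alone.

How it is judged:
By the outcome, as a careful person would: the job done as asked, in the order asked, and still so for the second after the job is handed in, with the robot touching nothing.
It also fails if it takes over 59 s, if anything falls off the work surface, if the arm or the gripper's body presses on something with over 40 N, if the wrist force passes 120 N, or if a joint passes its speed limit or range.

## Robot

A 7-joint arm with a two-finger parallel gripper is mounted at the origin on the work surface. World frame = base frame: x ahead of the robot, y to its left, z up, the work surface at z = 0. Lengths are in m, angles in rad, forces in N, time in s.
With the tool pointing down it reaches from about 0.4 to 0.85 m from the base axis. Payload 10.4 kg.
Tool frame: the origin (TCP) lies between the finger pads; the fingertips stand 14 mm ahead of it and the grasp point (between the pads) lies 5 mm behind it (bot.finger_overhang is the distance from the TCP to the fingertips, in m); z points along the fingers, y is the line along which they close (so a half turn about z gives the same grasp; the last joint's range is limited). The gripper opens to 87 mm and grips with 3 to 60 N. Pads are 19 mm wide; open, the fingers measure 117 mm over their backs; the gripper's body (75 mm by 190 mm) begins 51 mm behind the grasp point.
Start: joints at [1.279, 0.332, -0.065, 1.46, 0.022, 1.35, -0.088], TCP at [0.166, -0.603, 0.237] pointing down, gripper open.
Joint ranges: [-2.6, 2.6], [-0.5, 2.12], [-1.47, 1.34], [0.16, 2.42], [-1.27, 4.41], [0.06, 2.06], [-2.6, 2.6]. Speed limits (rad/s): [2.22, 2.22, 2.79, 2.79, 3.14, 3.14, 3.14].

## Interface

Orientations are given as a unit quaternion [x, y, z, w].
In Python, from rig import bot gives the robot as it stands.
- The arm moves only by the tool arm_command, never from a script. Its argument "rows" is a list of rows, each a list of 7 numbers: the shift along the tool's x, y, z in mm, then the turn, a rotation vector about the tool's x, y, z in degrees, then the finger opening in mm, from 0 to 87. In form: [[x, y, z, rx, ry, rz, claw], ...]. A call has 1 to 8 rows; each row shifts and turns the commanded pose from where the row before left it, along the tool's axes as they then stand; what a row does not reach is not made up. A row lasts 1/10 s, in which the tool goes at most 50 mm and 8.59 degrees, less where a joint would pass 70% of its speed; a pose out of reach is approached as far as the arm can. A call is refused whole if a number of a shift passes 50 or a number of a turn 8.59, either way. A call with a gripper value outside its range is refused whole. The fingers move at their own pace and stop on an object; "force" is the grip in N (left out, the last holds). Time passes only in rows, so rows that do not move let the fingers close. It gives the time, the measured TCP pose, the force, the opening and the grip force at its end, in the units of the state.
- bot.read_state(): the state, without advancing time (a new reading comes with each control period).
- bot.camera(name): name is "scene" or "top" or "wrist"; returns a dict with "pixels" (400x640x3 uint8, red, green, blue), "vfov" (degrees; the focal length in pixels is half the picture's height over the tangent of half this angle, whatever the lens; pixels are square), "cx", "cy" (the principal point, pixels), "R" (3x3) and "t" (3): a world point X has camera coordinates R X + t; the wrist camera has in their place "mount" (4x4, takes a point from camera to tool coordinates, whose origin is the TCP and whose axes are the flange's). Camera axes: x right, y down, z forward; pixel columns grow to the right and rows downward; lengths in m; the calibration is good to about 2 mm. A picture is of the moment at which its call begins: read the wrist's pose just before it. There is no depth.
- bot.hand_in(): hands the job in; it is judged then, once.
The state is a dict: "t": time; "joint_pos": joint angles; "joint_vel": joint speeds; "joint_efforts": joint torques, N m; "tcp_pos": TCP position; "tool_rot": TCP orientation; "force": force on the tool from outside, world axes, zero at the start; "torque": the same for the moment, N m; "grip_width": finger opening in m; "grip_force": force on a finger pad.
Only numpy, scipy, OpenCV 4.12 (cv2) and the standard library are available. Lean on these libraries where they do the work, as an engineer would, in place of code of your own. Each camera call takes 0.05 s, during which the arm holds its last target. There are 200 camera calls.

## Working session

There is one attempt and no reset: what is moved stays moved. The work goes in short steps, Python scripts to look and compute and a tool call to move; the robot and the scene stay as the last step left them, time stands still between calls to the robot, and variables do not carry over. Pictures are saved under pics/ and viewed, at most 10 in all, crops included, and the job is handed in when it is done.

Besides the shell and the picture viewer there is one more tool, called after "Emit:" by a JSON object that holds its "name" and its "arguments", one argument or row to a line. arm_command: Moves the arm, as the interface text tells. Its arguments: {"type":"object","properties":{"rows":{"type":"array","items":{"type":"array","items":{"type":"number"}}},"force":{"type":"number"}},"required":["rows"]}

```bash
mkdir -p pics; ls; python3 - <<'E'
from rig import bot
import cv2
s=bot.read_state();print(s)
for n in("scene","top"):
    c=bot.camera(n);cv2.imwrite(f"pics/{n}0.png",c["pixels"][:,:,::-1]);print(n,c["vfov"],c["cx"],c["cy"],c["R"],c["t"])
c=bot.camera("wrist");print(c["vfov"],c["cx"],c["cy"],c["mount"])
E
```

```text
pics
{'t': 0.0, 'joint_pos': array([ 1.27940888,  0.33286232, -0.06468673,  1.46098527,  0.02158761,
        1.34987701, -0.08852306]), 'joint_vel': array([-0.00142438,  0.00053704,  0.00101417, -0.00092531,  0.00154496,
        0.00096316,  0.00082261]), 'joint_efforts': array([ 1.85419826e-04, -6.23265052e+01,  2.51021079e-02, -3.89904284e+01,
       -6.13128114e-02,  3.98947927e-02,  1.72598598e-04]), 'tcp_pos': array([ 0.16586649, -0.60219446,  0.23573886]), 'tool_rot': array([ 9.90983592e-01,  1.33981358e-01, -1.25934138e-04, -7.07402320e-04]), 'force': array([0.56757326, 0.9324139 , 0.36548573]), 'torque': array([-0.02905506,  0.00159944,  0.02125026]), 'grip_force': 0.0, 'grip_width': 0.08701692355267629}
scene 50.56567399548802 314.9605119242617 200.544787191125 [[ 0.85592585  0.5169542  -0.01221832]
 [ 0.28951852 -0.49866875 -0.81701194]
 [-0.42845065  0.69576421 -0.57649129]] [-0.43832975 -0.09130356  1.56154014]
top 42.364415215536425 321.5111932188837 209.39312063522956 [[-0.0225686  -0.99971323 -0.00800754]
 [-0.98068415  0.02369419 -0.19415761]
 [ 0.19429166  0.003471   -0.98093767]] [0.04389546 0.52124992 1.35161836]
63.4045129423694 324.3577732107034 200.26042125914464 [[-8.07299821e-04 -9.70162325e-01 -2.42454967e-01  6.59601099e-02]
 [ 9.99999673e-01 -7.92363784e-04 -1.59114358e-04  3.77810691e-04]
 [-3.77457800e-05 -2.42455017e-01  9.70162648e-01 -1.47770563e-01]
 [ 0.00000000e+00  0.00000000e+00  0.00000000e+00  1.00000000e+00]]
```

View pics/top0.png

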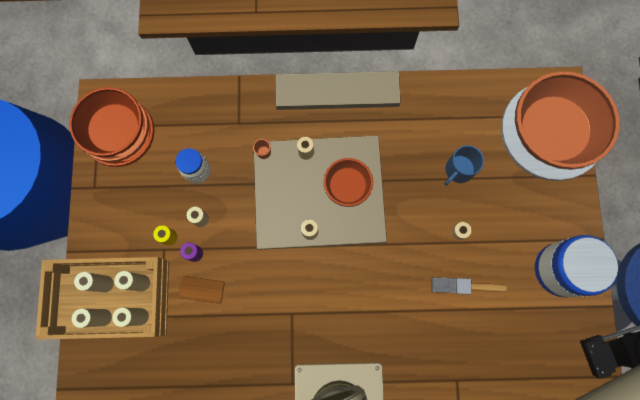

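View pics/scene0.png

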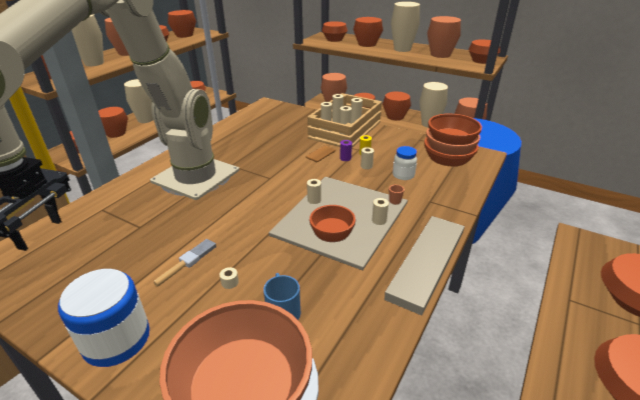

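Top view: the tall third prop is at about (195,215), which is (367,157) in the scene view. Things that could be mistaken for it are the short prop (463,230), yellow (162,234), purple (190,252), the crate props (83,282), (124,280), (81,318) and (121,317), and the standing props (305,145) and (309,228). The bowl is at (348,182) and the cup at (262,148). By the description I choose (195,215), and I'll check it in a crop.

```bash
cat > h.py <<'E'
import numpy as np,cv2
from rig import bot
from scipy.spatial.transform import Rotation as Ro
def cam(n):
    s=bot.read_state();c=bot.camera(n);f=c["pixels"].shape[0]/2/np.tan(np.radians(c["vfov"]/2))
    if n=="wrist":
        T=np.eye(4);T[:3,:3]=Ro.from_quat(s["tool_rot"]).as_matrix();T[:3,3]=s["tcp_pos"];M=T@c["mount"]
        R=M[:3,:3].T;t=-R@M[:3,3]
    else: R,t=np.array(c["R"]),np.array(c["t"])
    c.update(f=f,R=R,t=t);return c
def ray(c,u,v,z):
    d=c["R"].T@np.array([(u-c["cx"])/c["f"],(v-c["cy"])/c["f"],1]);o=-c["R"].T@c["t"]
    return (o+d*(z-o[2])/d[2])[:2]
def proj(c,p):
    q=c["R"]@np.array(p)+c["t"];return np.array([c["cx"]+c["f"]*q[0]/q[2],c["cy"]+c["f"]*q[1]/q[2]])
def blobs(m,lo=20):
    n,_,st,ce=cv2.connectedComponentsWithStats(m.astype(np.uint8));return [(st[i],ce[i]) for i in range(1,n) if st[i][4]>=lo]
def dot(c,u,v,r=6,thr=None):
    "centre of dark dot near u,v"
    u,v=int(u),int(v);g=c["pixels"].max(2).astype(float)[v-r:v+r+1,u-r:u+r+1]
    w=np.clip((thr or 130)-g,0,None);yy,xx=np.mgrid[-r:r+1,-r:r+1]
    m=w>0;n,l,st,ce=cv2.connectedComponentsWithStats(m.astype(np.uint8))
    k=min(range(1,n),key=lambda i:np.hypot(*(ce[i]-r)));w=w*(l==k)
    return u+(w*xx).sum()/w.sum(),v+(w*yy).sum()/w.sum(),st[k][4]
E
python3 - <<'E'
from h import *
c=cam("top");p=c["pixels"]
for n,u,v,z in(("near",309,228,.085),("far",305,145,.085),("third",195,215,.07),("short",463,230,.035),("cup",262,148,.065)):
    try:
        d=dot(c,u,v); print(n,d,ray(c,d[0],d[1],z).round(4))
    except Exception as e: print(n,e)
hsv=cv2.cvtColor(p,cv2.COLOR_RGB2HSV)
m=((hsv[...,0]<10)&(hsv[...,1]>140)).astype(np.uint8)
for st,ce in blobs(m):
    print(st,ce)
    if 320<ce[0]<375 and 150<ce[1]<210:
        l=np.zeros_like(m);l[st[1]:st[1]+st[3],st[0]:st[0]+st[2]]=m[st[1]:st[1]+st[3],st[0]:st[0]+st[2]]
        k=max(cv2.findContours(l,0,1)[0],key=len)[:,0]
        P=np.array([ray(c,u,v,.063) for u,v in k],dtype=np.float32);print("bowl",cv2.minEnclosingCircle(P),cv2.fitEllipse(P))
# shelf
b=((hsv[...,1]<75)&(hsv[...,2]>90)).astype(np.uint8);b[:130]=0;b[255:]=0;b[:,:245]=0;b[:,395:]=0
k=max(cv2.findContours(cv2.morphologyEx(b,cv2.MORPH_OPEN,np.ones((3,3))),0,1)[0],key=cv2.contourArea)[:,0]
P=np.array([ray(c,u,v,.015) for u,v in k],dtype=np.float32);print("shelf",cv2.minAreaRect(P))
a=cv2.resize(p[170:270,130:260],None,fx=3,fy=3)[:,:,::-1]
b=cv2.resize(cam("scene")["pixels"][130:180,320:420],None,fx=4,fy=4)[:,:,::-1]
cv2.imwrite("pics/crop.png",np.hstack([a,cv2.copyMakeBorder(b,0,100,0,0,0)]))
E
```

```text
near (np.float64(308.91216879293427), np.float64(227.30765456329735), np.int32(46)) [0.4682 0.0659]
far (np.float64(304.77240732050683), np.float64(143.9197559831065), np.int32(42)) [0.6981 0.073 ]
third (np.float64(194.25911949685533), np.float64(214.14088050314464), np.int32(43)) [0.5137 0.3731]
short (np.float64(462.8899277518062), np.float64(229.40841478963026), np.int32(47)) [ 0.4605 -0.3519]
cup (np.float64(260.4073211314476), np.float64(144.78635607321132), np.int32(78)) [0.7054 0.1963]
[ 521   74   95   90 3052] [579.38237221 109.72083879]
[  70   88   75   71 4020] [106.17288557 122.11641791]
[ 95 107  59  59 597] [135.23953099 146.37855946]
[519 133  13  20  50] [524.88 142.64]
[533 153  38  15  59] [549.28813559 161.47457627]
[ 324  158   49   48 1844] [347.93980477 181.84056399]
bowl ((0.5951762795448303, -0.041911303997039795), 0.06714937090873718) ((0.5951289534568787, -0.04198647290468216), (0.13124802708625793, 0.1315540075302124), 58.12677764892578)
shelf ((0.5826513171195984, 0.03943459689617157), (0.3074532747268677, 0.35703831911087036), 1.73884916305542)
```

View pics/crop.png

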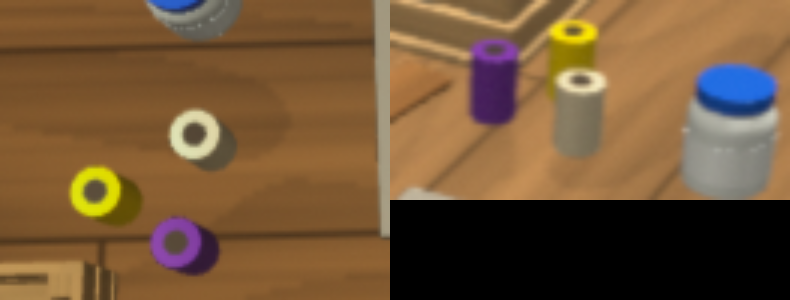

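The crop confirms it: the cream prop left of the shelf, with a height-to-width ratio of about 1.5, is the tall one, and the purple and yellow look-alikes stand beside it. From the prop dots, mid is about (0.583, 0.0695) and the shelf is turned about 1.8°. I'll go behind the bowl on its right side and push it with open fingers, the tool's y axis along the shelf's x.

Emit:
{"name": "arm_command", "arguments": {
  "rows": [
    [34,-21,2,0,0,0,87],
    [34,-21,2,0,0,0,87],
    [34,-21,2,0,0,0,87],
    [34,-21,2,0,0,0,87],
    [34,-21,2,0,0,0,87],
    [34,-21,2,0,0,0,87],
    [34,-21,2,0,0,0,87],
    [34,-21,2,0,0,0,87]
  ]
}}

```text
t: 1.05
tcp_pos: [0.3845, -0.367, 0.2206]
tool_rot: [0.991, 0.134, 0.0, 0.0]
force: [1.1, -0.5, -0.3]
grip_width: 0.087
grip_force: 0.0
```

Emit:
{"name": "arm_command", "arguments": {
  "rows": [
    [34,-21,2,0,0,0,87],
    [34,-21,2,0,0,0,87],
    [34,-21,2,0,0,0,87],
    [34,-21,2,0,0,0,87],
    [34,-21,2,0,0,0,87],
    [34,-21,2,0,0,0,87],
    [34,-21,2,0,0,0,87],
    [30,-20,2,0,0,0,87]
  ]
}}

```text
t: 1.85
tcp_pos: [0.5987, -0.1346, 0.2044]
tool_rot: [0.991, 0.134, 0.0, -0.0]
force: [-0.6, 0.4, 0.4]
grip_width: 0.0869
grip_force: 0.0
```

Emit:
{"name": "arm_command", "arguments": {
  "rows": [
    [0,0,0,0,0,-8.5,87],
    [0,0,0,0,0,-8.5,87],
    [0,0,0,0,0,-8.5,87],
    [0,0,0,0,0,-8.5,87],
    [0,0,0,0,0,-8.5,87],
    [0,0,0,0,0,-8.5,87],
    [0,0,0,0,0,-8.5,87],
    [0,0,0,0,0,-8.5,87]
  ]
}}

```text
t: 2.65
tcp_pos: [0.5975, -0.1363, 0.2044]
tool_rot: [0.745, 0.667, -0.0, -0.0]
force: [0.1, -0.4, 0.8]
grip_width: 0.0872
grip_force: 0.0
```

Emit:
{"name": "arm_command", "arguments": {
  "rows": [
    [0,0,0,0,0,-8.4,87],
    [0,0,0,0,0,0,87],
    [0,0,0,0,0,0,87]
  ]
}}

```text
t: 2.95
tcp_pos: [0.5976, -0.1363, 0.2044]
tool_rot: [0.698, 0.716, 0.0, -0.0]
force: [-0.2, -0.5, 0.8]
grip_width: 0.0869
grip_force: 0.0
```

```bash
cat >> h.py <<'E'
SX=np.array([.2299,.0071]);SX/=np.hypot(*SX);SY=np.array([-SX[1],SX[0]]);MID=np.array([.5831,.0695])
def tellow(P): 
    d=np.array(P)-MID;return (d@SX*1000).round(1),(d@SY*1000).round(1)
def where():
    s=bot.read_state();R=Ro.from_quat(s["tool_rot"]).as_matrix()
    print("t",s["t"],"tcp",s["tcp_pos"].round(4),"shelf xy",tellow(s["tcp_pos"][:2]),"yaw of tool x",np.degrees(np.arctan2(R[1,0],R[0,0])).round(2),"z",R[:,2].round(4),"F",s["force"].round(1));return s,R
def go(P):
    s,R=where();print("tool mm to",P,(R.T@(np.array(P)-s["tcp_pos"])*1000).round(1))
def bowl(c,z=.063):
    hsv=cv2.cvtColor(c["pixels"],cv2.COLOR_RGB2HSV);m=((hsv[...,0]<12)&(hsv[...,1]>130)).astype(np.uint8)
    k=max(cv2.findContours(m,0,1)[0],key=lambda q:cv2.contourArea(q) if c.get('w') or 280<q[:,0,0].mean()<390 and 140<q[:,0,1].mean()<230 else 0)[:,0]
    P=np.array([ray(c,u,v,z) for u,v in k],dtype=np.float32);(C,r)=cv2.minEnclosingCircle(P);print("bowl",np.round(C,4),"r",round(r,4),"shelf",tellow(C));return C
E
python3 - <<'E'
from h import *
c=cam("wrist");cv2.imwrite("pics/w1.png",c["pixels"][:,:,::-1])
C=np.array(bowl(cam("top")));b=C-.085*SY;go([*b,.06])
for n,p in(("near",(.4682,.0659,.085)),("far",(.6981,.073,.085)),("bowl",(*C,.063))):print(n,proj(c,p))
E
```

```text
bowl [ 0.5956 -0.0419] r 0.0678 shelf (np.float64(9.0), np.float64(-111.8))
t 3.05 tcp [ 0.5976 -0.1363  0.2045] shelf xy (np.float64(8.2), np.float64(-206.1)) yaw of tool x 91.6 z [-0.e+00 -1.e-04 -1.e+00] F [-0.1  0.3  0.7]
tool mm to [np.float64(0.5981938908641569), np.float64(-0.12689521375456464), 0.06] [  9.4   0.8 144.5]
near [145.78468088 -88.09771355]
far [476.5515824  -90.01791182]
bowl [324.70011806  84.06420499]
```

View pics/w1.png

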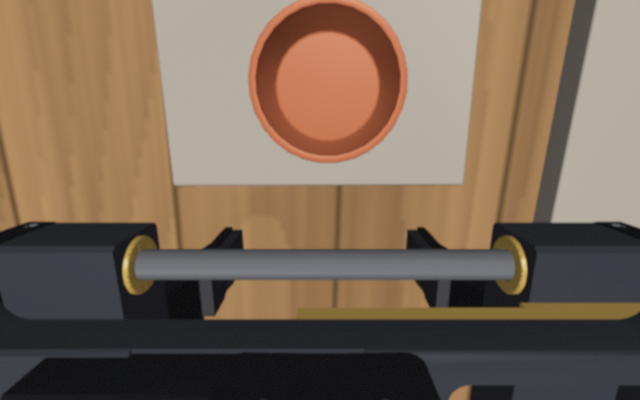

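The wrist view shows the bowl rim centred at about (328,80), straight ahead of the open fingers at (225,265) and (420,265), with free shelf in between. I'll descend and push slowly.

Emit:
{"name": "arm_command", "arguments": {
  "rows": [
    [0,1,35,0,0,0,87],
    [0,1,35,0,0,0,87],
    [0,0,35,0,0,0,87],
    [0,0,30,0,0,0,87],
    [0,0,20,0,0,0,87],
    [6,0,0,0,0,0,87],
    [6,0,0,0,0,0,87],
    [6,0,0,0,0,0,87]
  ]
}}

```text
t: 3.85
tcp_pos: [0.6001, -0.1172, 0.0513]
tool_rot: [0.696, 0.718, 0.001, 0.001]
force: [-0.2, -0.5, -0.0]
grip_width: 0.0869
grip_force: 0.0
```

Emit:
{"name": "arm_command", "arguments": {
  "rows": [
    [5,0,0,0,0,0,87],
    [5,0,0,0,0,0,87],
    [5,0,0,0,0,0,87],
    [5,0,0,0,0,0,87],
    [5,-0.5,0,0,0,0,87],
    [5,-0.5,0,0,0,0,87],
    [5,-0.5,0,0,0,0,87],
    [5,-0.5,0,0,0,0,87]
  ]
}}

```text
t: 4.65
tcp_pos: [0.5959, -0.0784, 0.0498]
tool_rot: [0.696, 0.718, -0.0, 0.0]
force: [0.5, -5.1, 3.3]
grip_width: 0.0873
grip_force: 2.5
```

Emit:
{"name": "arm_command", "arguments": {
  "rows": [
    [5,-0.5,0,0,0,0,87],
    [5,-0.5,0,0,0,0,87],
    [5,-0.5,0,0,0,0,87],
    [5,-0.5,0,0,0,0,87],
    [5,-0.5,0,0,0,0,87],
    [5,-0.5,0,0,0,0,87],
    [5,-0.5,0,0,0,0,87],
    [5,-0.5,0,0,0,0,87]
  ]
}}

```text
t: 5.45
tcp_pos: [0.5906, -0.0383, 0.0497]
tool_rot: [0.696, 0.718, -0.0, 0.0]
force: [-0.1, -5.3, 3.7]
grip_width: 0.0866
grip_force: 2.6
```

```bash
python3 - <<'E'
from h import *
where();c=cam("top");cv2.imwrite("pics/t2.png",cv2.resize(c["pixels"][110:270,230:430],None,fx=3,fy=3)[:,:,::-1]);bowl(c)
w=cam("wrist");cv2.imwrite("pics/w2.png",w["pixels"][:,:,::-1])
E
```

```text
t 5.45 tcp [ 0.5906 -0.0383  0.0497] shelf xy (np.float64(4.1), np.float64(-108.0)) yaw of tool x 91.79 z [ 2.e-04 -5.e-04 -1.e+00] F [-0.1 -5.3  3.7]
bowl [0.5861 0.0206] r 0.0675 shelf (np.float64(1.5), np.float64(-49.0))
```

View pics/t2.png

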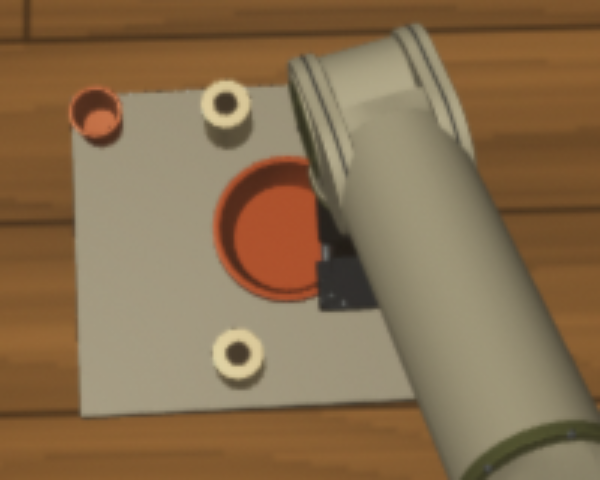

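The top crop shows the bowl centred at about (290,228), flat on the shelf and between the prop rows (103 and 353), with about 49 mm left to go. I'll keep pushing.

Emit:
{"name": "arm_command", "arguments": {
  "rows": [
    [5,0,0,0,0,0,87],
    [5,-0.5,0,0,0,0,87],
    [5,0,0,0,0,0,87],
    [5,-0.5,0,0,0,0,87],
    [5,0,0,0,0,0,87],
    [5,0,0,0,0,0,87],
    [5,0,0,0,0,0,87],
    [4,0,0,0,0,0,87]
  ]
}}

```text
t: 6.35
tcp_pos: [0.5882, 0.0007, 0.0495]
tool_rot: [0.696, 0.718, -0.0, 0.0]
force: [-0.9, -4.3, 3.8]
grip_width: 0.0869
grip_force: 2.7
```

```bash
cat >> h.py <<'E'
from scipy.optimize import least_squares
def bowlfit(c):
    "circle of known radius through visible rim arc, robust"
    hsv=cv2.cvtColor(c["pixels"],cv2.COLOR_RGB2HSV);m=((hsv[...,0]<12)&(hsv[...,1]>130)).astype(np.uint8)
    k=max(cv2.findContours(m,0,1)[0],key=lambda q:cv2.contourArea(q) if c.get('w') or 280<q[:,0,0].mean()<390 and 140<q[:,0,1].mean()<230 else 0)[:,0]
    P=np.array([ray(c,u,v,.063) for u,v in k if 0<u<639 and 0<v<399])
    f=lambda a:np.hypot(*(P-a[:2]).T)-a[2]
    x=least_squares(f,[*P.mean(0),.067],loss="cauchy",f_scale=.0007).x
    print("bowlfit",x.round(4),"shelf",tellow(x[:2]),"inliers",(abs(f(x))<.0015).mean().round(2),len(P));return x[:2]
E
python3 - <<'E'
from h import *
where();c=cam("top");bowl(c);bowlfit(c)
for u,v in((309,228),(305,145)):
    d=dot(c,u,v);print(tellow(ray(c,d[0],d[1],.085)))
w=cam("wrist");w['w']=1;cv2.imwrite("pics/w3.png",w["pixels"][:,:,::-1]);bowlfit(w)
E
```

```text
t 6.35 tcp [0.5882 0.0007 0.0495] shelf xy (np.float64(3.0), np.float64(-68.9)) yaw of tool x 91.8 z [-3.e-04 -4.e-04 -1.e+00] F [-0.9 -4.3  3.8]
bowl [0.5834 0.0592] r 0.0675 shelf (np.float64(-0.1), np.float64(-10.3))
bowlfit [0.5835 0.0586 0.0662] shelf (np.float64(0.0), np.float64(-10.9)) inliers 0.63 125
(np.float64(-115.0), np.float64(-0.1))
(np.float64(112.6), np.float64(-5.0))
bowlfit [0.5856 0.0616 0.0661] shelf (np.float64(2.2), np.float64(-7.9)) inliers 0.73 703
```

View pics/w3.png

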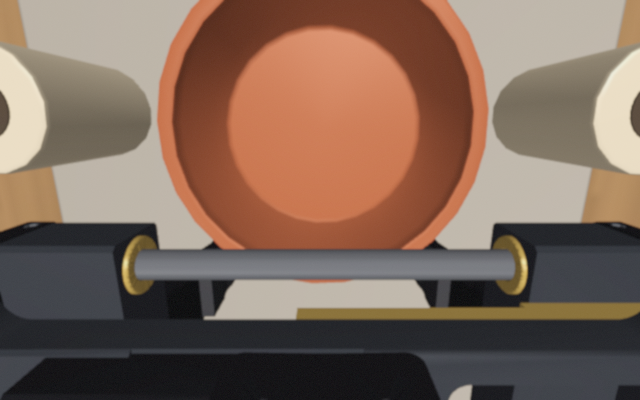

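The wrist view shows the bowl at columns 158–488, symmetric between the inner prop bases at (152,115) and (493,114). So it is centred in x, and I only need the remaining y distance in the same view.

```bash
python3 - <<'E'
from h import *
w=cam("wrist");w['w']=1
for n,u,v,z in(("propL",152,115,.015),("propR",493,114,.015),("floorL",228,124,.022),("floorR",419,124,.022),("floorN",323,221,.022),("floorF",323,27,.022)):print(n,tellow(ray(w,u,v,z)))
g=cv2.cvtColor(w["pixels"],cv2.COLOR_RGB2HSV)
# prop silhouettes: side edges of cylinder cream-dark vs shelf -> print rows
for col in (60,100,580,540):
    print(col,[int(x) for x in g[40:190:6,col,2]])
E
```

```text
propL (np.float64(-90.8), np.float64(-0.4))
propR (np.float64(94.8), np.float64(0.2))
floorL (np.float64(-47.7), np.float64(-5.1))
floorR (np.float64(52.9), np.float64(-5.0))
floorN (np.float64(2.3), np.float64(-58.6))
floorF (np.float64(2.3), np.float64(41.4))
60 [188, 189, 189, 159, 151, 147, 142, 138, 134, 127, 124, 120, 115, 113, 109, 109, 110, 111, 111, 112, 116, 188, 189, 188, 189]
100 [189, 189, 189, 189, 185, 155, 149, 144, 138, 134, 129, 123, 117, 113, 108, 109, 110, 110, 111, 113, 190, 189, 189, 190, 190]
580 [192, 192, 192, 152, 139, 136, 132, 128, 123, 119, 117, 120, 120, 123, 124, 124, 125, 126, 127, 129, 130, 185, 193, 193, 193]
540 [192, 191, 192, 191, 192, 142, 136, 131, 126, 122, 119, 119, 120, 122, 123, 124, 126, 128, 129, 130, 192, 192, 193, 192, 194]
```

Emit:
{"name": "arm_command", "arguments": {
  "rows": [
    [4,0,0,0,0,0,87],
    [3,0,0,0,0,0,87],
    [1.5,0,0,0,0,0,87],
    [0,0,0,0,0,0,87]
  ]
}}

```text
t: 6.9
tcp_pos: [0.5879, 0.0095, 0.0494]
tool_rot: [0.696, 0.718, -0.0, -0.0]
force: [0.8, -2.1, 0.9]
grip_width: 0.0872
grip_force: 1.7
```

```bash
python3 - <<'E'
from h import *
where();c=cam("top");bowl(c);bowlfit(c)
w=cam("wrist");w['w']=1;bowlfit(w)
E
```

```text
t 6.9 tcp [0.5879 0.0095 0.0494] shelf xy (np.float64(3.0), np.float64(-60.2)) yaw of tool x 91.82 z [-2.e-04  2.e-04 -1.e+00] F [ 0.8 -2.1  0.9]
bowl [0.5831 0.0681] r 0.0676 shelf (np.float64(-0.1), np.float64(-1.4))
bowlfit [0.5825 0.0687 0.066 ] shelf (np.float64(-0.6), np.float64(-0.7)) inliers 0.56 125
bowlfit [0.5853 0.0696 0.0661] shelf (np.float64(2.2), np.float64(0.0)) inliers 0.73 702
```

The bowl is centred to within about 1 mm. I'll back off, rise, and travel to the tall prop.

Emit:
{"name": "arm_command", "arguments": {
  "rows": [
    [-10,0,0,0,0,0,87],
    [-20,0,0,0,0,0,87],
    [0,0,-40,0,0,0,87],
    [0,0,-40,0,0,0,87],
    [0,0,-40,0,0,0,87],
    [0,0,-30,0,0,0,87],
    [20,-4,0,0,0,0,87],
    [40,-7,0,0,0,0,87]
  ]
}}

```text
t: 7.8
tcp_pos: [0.577, 0.0358, 0.2001]
tool_rot: [0.698, 0.716, 0.0, 0.001]
force: [0.6, 0.6, -1.1]
grip_width: 0.0869
grip_force: 0.0
```

Emit:
{"name": "arm_command", "arguments": {
  "rows": [
    [40,-7,0,0,0,0,87],
    [40,-7,0,0,0,0,87],
    [40,-7,0,0,0,0,87],
    [40,-7,0,0,0,0,87],
    [40,-7,0,0,0,0,87],
    [40,-7,0,0,0,0,87],
    [40,-7,0,0,0,0,87],
    [15,-3,0,0,0,0,87]
  ]
}}

```text
t: 8.6
tcp_pos: [0.5124, 0.3363, 0.1994]
tool_rot: [0.694, 0.72, 0.0, -0.001]
force: [-0.0, 0.2, 0.2]
grip_width: 0.0868
grip_force: 0.0
```

```bash
python3 - <<'E'
from h import *
c=cam("top");bowl(c);bowlfit(c)
for u,v in((309,228),(305,145)):
    d=dot(c,u,v);print(d,tellow(ray(c,d[0],d[1],.085)))
s,R=where()
w=cam("wrist");cv2.imwrite("pics/w4.png",w["pixels"][:,:,::-1])
print(proj(w,(.5157,.3731,.07)))
E
```

```text
bowl [0.583  0.0679] r 0.0676 shelf (np.float64(-0.1), np.float64(-1.6))
bowlfit [0.5825 0.0682 0.0663] shelf (np.float64(-0.6), np.float64(-1.3)) inliers 0.95 136
(np.float64(308.8964143426295), np.float64(227.32138114209826), np.int32(47)) (np.float64(-115.0), np.float64(-0.1))
(np.float64(304.7609067579127), np.float64(143.91873396065012), np.int32(44)) (np.float64(115.0), np.float64(0.0))
t 8.65 tcp [0.512  0.3371 0.1994] shelf xy (np.float64(-62.8), np.float64(269.6)) yaw of tool x 92.17 z [-0.0017  0.0027 -1.    ] F [-2.   0.7 -0.3]
[330.30104819 155.53750316]
```

View pics/w4.png

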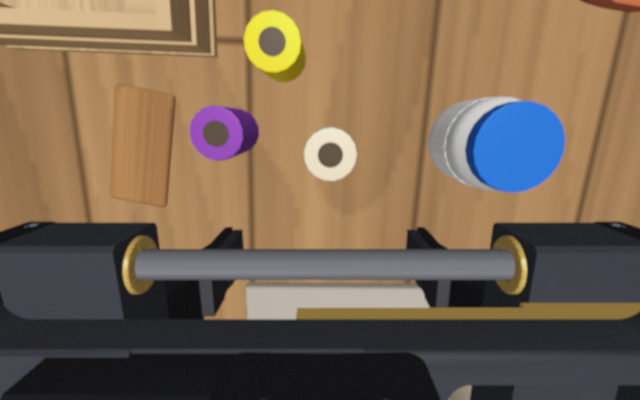

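The wrist view shows the cream tall prop's dot at (330,154), as predicted. Purple is at (217,133), yellow at (272,41) and the jar cap at (515,145), all clear of the fingers. I'll descend around the prop.

Emit:
{"name": "arm_command", "arguments": {
  "rows": [
    [18,1,0,0,0,0,75],
    [18,1,0,0,0,0,75],
    [0,0,0,0,0,0,75],
    [0,0,35,0,0,0,75],
    [0,0,35,0,0,0,75],
    [0,0,25,0,0,0,75],
    [0,0,0,0,0,0,75]
  ]
}}

```text
t: 9.4
tcp_pos: [0.5152, 0.3642, 0.1008]
tool_rot: [0.697, 0.717, -0.003, -0.0]
force: [-0.2, 0.4, -0.1]
grip_width: 0.075
grip_force: 0.0
```

```bash
python3 - <<'E'
from h import *
go([.5157,.3731,.047])
w=cam("wrist");
m=(w["pixels"].min(2)>170).astype(np.uint8)
print([(b[0].tolist(),b[1].round(1),ray(w,*b[1],.07).round(4)) for b in blobs(m,200)])
E
```

```text
t 9.4 tcp [0.5152 0.3642 0.1008] shelf xy (np.float64(-58.7), np.float64(296.7)) yaw of tool x 91.69 z [-0.0047 -0.0045 -1.    ] F [-0.2  0.4 -0.1]
tool mm to [0.5157, 0.3731, 0.047] [ 9.1  1.  53.7]
[([503, 129, 122, 93, 3157], array([549.2, 163.7]), array([0.6377, 0.4094])), ([287, 179, 77, 70, 3253], array([325.1, 214.3]), array([0.5153, 0.3767]))]
```

Emit:
{"name": "arm_command", "arguments": {
  "rows": [
    [5,0.5,0,0,0,0,75],
    [5,0,0,0,0,0,75],
    [0,0,18,0,0,0,75],
    [0,0,18,0,0,0,75],
    [0,0,17,0,0,0,75],
    [0,0,0,0,0,0,75],
    [0,0,0,0,0,0,75]
  ]
}}

```text
t: 10.15
tcp_pos: [0.5156, 0.3778, 0.0508]
tool_rot: [0.696, 0.718, -0.001, -0.0]
force: [-0.3, -0.1, 0.6]
grip_width: 0.0748
grip_force: 0.0
```

Emit:
{"name": "arm_command", "arguments": {
  "rows": [
    [0,0,0,0,0,0,55],
    [0,0,0,0,0,0,49],
    [0,0,0,0,0,0,44],
    [0,0,0,0,0,0,40],
    [0,0,0,0,0,0,40],
    [0,0,0,0,0,0,40]
  ],
  "force": 15
}}

```text
t: 10.75
tcp_pos: [0.5159, 0.3781, 0.0518]
tool_rot: [0.696, 0.718, 0.0, 0.0]
force: [-0.5, 0.1, 2.6]
grip_width: 0.0456
grip_force: 15.0
```

```bash
python3 - <<'E'
from h import *
s,R=where();print(s["grip_width"],s["grip_force"]);w=cam("wrist");cv2.imwrite("pics/w5.png",w["pixels"][:,:,::-1])
d=MID+.002*SX+.116*SY;go([*d,.2])
E
```

```text
t 10.75 tcp [0.5159 0.3781 0.0518] shelf xy (np.float64(-57.6), np.float64(310.5)) yaw of tool x 91.81 z [ 2.e-04  0.e+00 -1.e+00] F [-0.5  0.1  2.6]
0.045599636897556 14.991160322679207
t 10.8 tcp [0.5159 0.3781 0.0518] shelf xy (np.float64(-57.6), np.float64(310.5)) yaw of tool x 91.81 z [ 2.e-04  1.e-04 -1.e+00] F [-1.4 -0.1  2.3]
tool mm to [np.float64(0.5815183269456415), np.float64(0.18550645805449417), 0.2] [-194.6   59.5 -148.2]
```

View pics/w5.png

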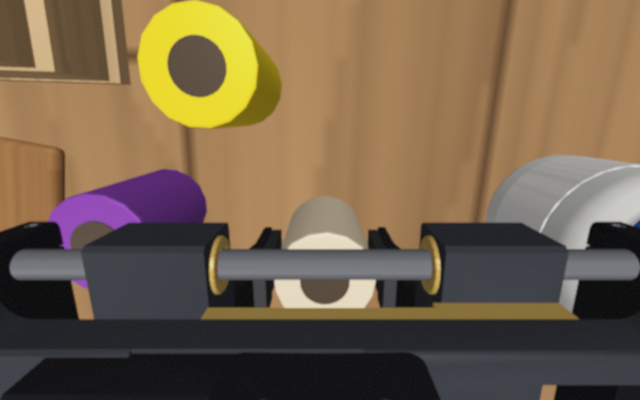

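The wrist view shows the cream prop gripped between the pads (width 45.6 mm), its top face spanning columns 273–377 and centred at row 287 or so. I'll lift it straight up and carry it over the shelf.

Emit:
{"name": "arm_command", "arguments": {
  "rows": [
    [0,0,-10,0,0,0,40],
    [0,0,-20,0,0,0,40],
    [0,0,-30,0,0,0,40],
    [0,0,-30,0,0,0,40],
    [0,0,-30,0,0,0,40],
    [0,0,-28,0,0,0,40],
    [-10,3,0,0,0,0,40],
    [-25,8,0,0,0,0,40]
  ]
}}

```text
t: 11.6
tcp_pos: [0.5268, 0.3454, 0.2005]
tool_rot: [0.694, 0.72, 0.001, -0.0]
force: [0.8, 0.4, -2.5]
grip_width: 0.0454
grip_force: 15.0
```

Emit:
{"name": "arm_command", "arguments": {
  "rows": [
    [-25,8,0,0,0,0,40],
    [-25,8,0,0,0,0,40],
    [-25,8,0,0,0,0,40],
    [-25,8,0,0,0,0,40],
    [-25,8,0,0,0,0,40],
    [-20,7,0,0,0,0,40],
    [-12,2,0,0,0,0,40],
    [0,0,0,0,0,0,40]
  ]
}}

```text
t: 12.4
tcp_pos: [0.5823, 0.1857, 0.1991]
tool_rot: [0.697, 0.717, -0.001, 0.0]
force: [-0.6, 0.1, -2.2]
grip_width: 0.0456
grip_force: 15.0
```

```bash
python3 - <<'E'
from h import *
s,R=where();print(s["grip_width"],s["grip_force"])
w=cam("wrist");zt=s["tcp_pos"][2]-.0518+.07
for v in (281,285,290):
    P=ray(w,325,v,zt);print(v,(P-s["tcp_pos"][:2])@SX*1000,(P-s["tcp_pos"][:2])@SY*1000)
p=w["pixels"][225:320,250:400].min(2);print([(225+r,int(250+np.where(p[r]>170)[0].min()),int(250+np.where(p[r]>170)[0].max())) for r in range(0,95,5) if (p[r]>170).any()])
d=MID+.002*SX+.116*SY;go([*d,.0668])
E
```

```text
t 12.4 tcp [0.5823 0.1857 0.1991] shelf xy (np.float64(2.8), np.float64(116.2)) yaw of tool x 91.63 z [-5.0e-04 -1.1e-03 -1.0e+00] F [-0.6  0.1 -2.2]
0.04558723171643769 14.993355965707451
281 0.40963840020021547 -3.4578240465581
285 0.40424085704282225 -5.3998682088249375
290 0.3974432916388476 -7.845642485282399
[(235, 308, 341), (240, 298, 351), (245, 291, 359), (280, 276, 373), (285, 276, 373), (290, 276, 372), (295, 278, 371), (300, 281, 368), (305, 284, 364)]
t 12.45 tcp [0.5817 0.1877 0.1993] shelf xy (np.float64(2.3), np.float64(118.2)) yaw of tool x 91.75 z [-5.e-04 -1.e-04 -1.e+00] F [-0.1  0.4 -2.6]
tool mm to [np.float64(0.5815183269456415), np.float64(0.18550645805449417), 0.0668] [ -2.1  -0.2 132.5]
```

Emit:
{"name": "arm_command", "arguments": {
  "rows": [
    [1,-0.5,25,0,0,0,40],
    [0,0,30,0,0,0,40],
    [0,0,30,0,0,0,40],
    [0,0,25,0,0,0,40],
    [0,0,12,0,0,0,40],
    [0,0,0,0,0,0,40],
    [0,0,0,0,0,0,40],
    [0,0,0,0,0,0,40]
  ]
}}

```text
t: 13.25
tcp_pos: [0.5822, 0.1897, 0.0791]
tool_rot: [0.696, 0.718, 0.001, 0.001]
force: [-0.2, -0.2, -0.8]
grip_width: 0.0457
grip_force: 15.0
```

```bash
python3 - <<'E'
from h import *
where();c=cam("top");cv2.imwrite("pics/t6.png",cv2.resize(c["pixels"][110:270,230:430],None,fx=3,fy=3)[:,:,::-1])
w=cam("wrist");cv2.imwrite("pics/w6.png",w["pixels"][:,:,::-1])
E
```

```text
t 13.25 tcp [0.5822 0.1897 0.0791] shelf xy (np.float64(2.8), np.float64(120.2)) yaw of tool x 91.82 z [ 2.2e-03  7.0e-04 -1.0e+00] F [-0.2 -0.2 -0.8]
```

View pics/t6.png

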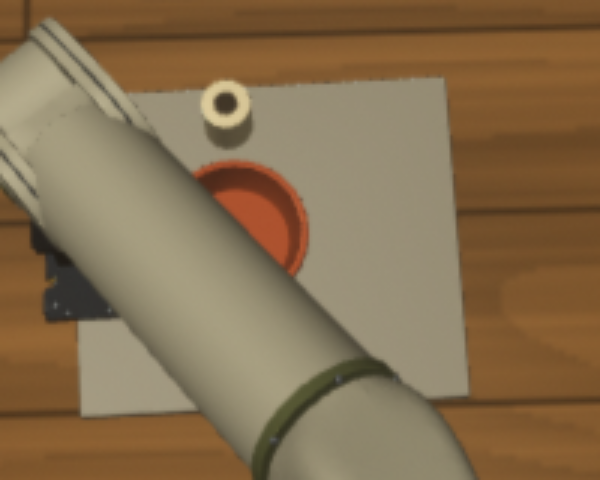

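The top crop shows the bowl at (235,230) undisturbed and the far prop at (226,103), with the arm hiding the placing spot. I'll lower slowly until it touches.

Emit:
{"name": "arm_command", "arguments": {
  "rows": [
    [-0.5,-1,3,0,0,0,40],
    [0,0,3,0,0,0,40],
    [0,0,3,0,0,0,40],
    [0,0,1,0,0,0,40],
    [0,0,0.5,0,0,0,40],
    [0,0,0,0,0,0,40],
    [0,0,0,0,0,0,40]
  ]
}}

```text
t: 14.05
tcp_pos: [0.5805, 0.1885, 0.0671]
tool_rot: [0.696, 0.718, 0.0, 0.0]
force: [0.0, -0.9, -1.5]
grip_width: 0.0461
grip_force: 15.0
```

Emit:
{"name": "arm_command", "arguments": {
  "rows": [
    [0,0,0.5,0,0,0,40],
    [0,0,0.5,0,0,0,40],
    [0,0,0,0,0,0,40],
    [0,0,0,0,0,0,40]
  ]
}}

```text
t: 14.45
tcp_pos: [0.5806, 0.1886, 0.0667]
tool_rot: [0.696, 0.718, 0.0, 0.0]
force: [-2.2, -1.0, 5.3]
grip_width: 0.0456
grip_force: 15.0
```

```bash
python3 - <<'E'
from h import *
where()
E
```

```text
t 14.45 tcp [0.5806 0.1886 0.0667] shelf xy (np.float64(1.2), np.float64(119.1)) yaw of tool x 91.8 z [ 6.e-04 -1.e-04 -1.e+00] F [-2.2 -1.   5.3]
```

Contact at about 5 N. I'll release and rise.

Emit:
{"name": "arm_command", "arguments": {
  "rows": [
    [0,0,0,0,0,0,48],
    [0,0,0,0,0,0,54],
    [0,0,0,0,0,0,62],
    [0,0,0,0,0,0,70],
    [0,0,-5,0,0,0,70],
    [0,0,-20,0,0,0,70],
    [0,0,-40,0,0,0,70],
    [0,0,-40,0,0,0,70]
  ]
}}

```text
t: 15.25
tcp_pos: [0.58, 0.1884, 0.1722]
tool_rot: [0.696, 0.718, -0.0, -0.0]
force: [1.6, 1.0, 0.3]
grip_width: 0.07
grip_force: 0.0
```

Emit:
{"name": "arm_command", "arguments": {
  "rows": [
    [0,0,-40,0,0,0,70],
    [0,0,-20,0,0,0,70],
    [-30,0,0,0,0,0,70],
    [-40,0,0,0,0,0,70],
    [-50,0,0,0,0,0,70],
    [-40,0,0,0,0,0,70],
    [0,0,0,0,0,0,70],
    [0,0,0,0,0,0,70]
  ]
}}

```text
t: 16.05
tcp_pos: [0.5855, 0.0276, 0.2313]
tool_rot: [0.697, 0.717, 0.0, 0.0]
force: [0.3, 1.2, -0.5]
grip_width: 0.0701
grip_force: 0.0
```

```bash
python3 - <<'E'
from h import *
s,R=where();w=cam("wrist");w['w']=1;cv2.imwrite("pics/w7.png",w["pixels"][:,:,::-1])
bowlfit(w)
m=(w["pixels"].min(2)>185)
for b in blobs(m,300):print(b[0],b[1])
g=w["pixels"].max(2);
for b in blobs(g<110,60):
    if b[0][4]<1500 and b[1][1]<230: print("dark",b[0],b[1].round(1),tellow(ray(w,*b[1],.085)))
E
```

```text
t 16.05 tcp [0.5855 0.0276 0.2313] shelf xy (np.float64(1.1), np.float64(-41.9)) yaw of tool x 91.68 z [ 3.e-04  0.e+00 -1.e+00] F [ 0.3  1.2 -0.5]
bowlfit [0.5852 0.0699 0.0655] shelf (np.float64(2.1), np.float64(0.4)) inliers 0.9 390
[297   0  54  32 951] [323.53943218  15.60567823]
[ 174  121   47   47 1097] [197.07201459 143.01549681]
[ 429  120   47   48 1113] [451.53818509 142.38634322]
dark [426   0  30  39 444] [435.7  24.7] (np.float64(93.4), np.float64(99.1))
dark [457   0  29  20 373] [471.4   7.1] (np.float64(121.5), np.float64(112.1))
dark [331  25  15  21 129] [337.9  35.7] (np.float64(12.9), np.float64(90.9))
dark [186 134  22  22 372] [196.3 144.5] (np.float64(-113.5), np.float64(1.9))
dark [442 134  22  21 364] [452.4 144.1] (np.float64(116.4), np.float64(1.7))
dark [220 141  19  21 210] [229.4 150.2] (np.float64(-84.2), np.float64(-3.2))
```

View pics/w7.png

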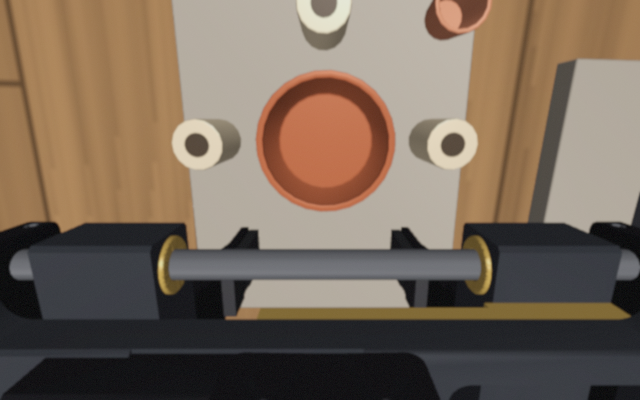

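The wrist view shows all three props upright, with dots at (196,144), (452,144) and (324,4), and the bowl at (326,140). I'll check the layout numbers before handing in.

```bash
python3 - <<'E'
from h import *
w=cam("wrist");d=dot(w,324,6,6);print(d,tellow(ray(w,324,4,.085)))
m=cv2.findContours(((w["pixels"].min(2)>185)[:60]).astype(np.uint8),0,1)[0]
k=max(m,key=cv2.contourArea)[:,0];P=np.array([ray(w,u,v,.085) for u,v in k if 1<v and u<352])
x=least_squares(lambda a:np.hypot(*(P-a).T)-.0225,P.mean(0),loss="cauchy",f_scale=.0007).x;print("third",tellow(x))
c=cam("top");t=proj(c,(*(MID+.116*SY),.085));print(t)
try:
    d=dot(c,*t,6);print(d,tellow(ray(c,d[0],d[1],.085)))
except Exception as e:print(e)
d=dot(c,260,145);print("cup",tellow(ray(c,d[0],d[1],.065)));bowl(c)
E
```

```text
(np.float64(323.4433164128596), np.float64(6.859560067681895), np.int32(169)) (np.float64(1.0), np.float64(116.3))
third (np.float64(1.0), np.float64(117.2))
[263.50926538 187.28225045]
(np.float64(264.10123456790126), np.float64(187.42716049382716), np.int32(45)) (np.float64(-0.5), np.float64(114.4))
cup (np.float64(127.3), np.float64(125.0))
bowl [0.5829 0.0681] r 0.0675 shelf (np.float64(-0.3), np.float64(-1.4))
```

```bash
python3 -c "
from rig import bot
print(bot.hand_in())"
```

```text
the job is handed in; nothing more can be done
None
```

The job is handed in, at about 16 s of the 59 s allowed: the bowl sits within about 1.5 mm of midway between the two standing props, and the tall prop stands upright to its left with about 25 mm to the rim; no verdict came back.

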